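# Post the dead charger through the sprung flap of the collection box

### The arm

A 6-joint arm with a two-finger parallel gripper is mounted at the origin on a cart in front of the work surface, level with it; the furniture and walls round the work are solid. World frame = base frame: x ahead of the robot, y to its left, z up, the work surface at z = 0. Lengths are in mm, angles in rad, forces in N, time in s.
With the tool pointing down it reaches from about 250 to 775 mm from the base axis. Payload 4 kg.
Tool frame: the origin (TCP) lies at the very end of the fingers, on their centre line; the grasp point (between the pads) lies 19 mm behind it (robot.pinch_z is the distance from the TCP to the grasp point, in mm); z points along the fingers, x is the direction in which the jaws open and shut, and the axes are right-handed (so a half turn about z gives the same grasp; the last joint's range is limited). The gripper opens to 85 mm and grips with 20 to 120 N. Pads are 22 mm wide; open, the fingers measure 114 mm over their backs; the gripper's body (76 mm by 85 mm) begins 54 mm behind the grasp point. The pads swing forward as they close: fully open they stand 13 mm farther back than shut.
Start: joints at [1.058, 0.087, 1.371, -0, 1.684, -0.103], TCP at [219.146, 504.476, 204.141] pointing down, gripper open.
Joint ranges: [-3.1, 3.1], [-0.76, 2.03], [0.27, 2.55], [-1.08, 4.22], [0.17, 2.65], [-2.57, 2.57]. Speed limits (rad/s): [2.79, 2.79, 3.14, 3.14, 3.14, 3.14].

### API

Orientations are given as a unit quaternion [x, y, z, w].
In Python, from rig import robot gives the robot as it stands.
- The arm moves only by the shell command python3 -m inch 'ROWS' [FORCE]. ROWS is JSON, a list of rows, each a list of 7 numbers: the shift along the tool's x, y, z in cm, then the turn, a rotation vector about the tool's x, y, z in rad, then the opening, from -1 (shut) to 1 (fully open). In form: [[x, y, z, ax, ay, az, grip], ...]. A call has 1 to 10 rows; each row shifts and turns the commanded pose from where the row before left it, along the tool's axes as they then stand; what a row does not reach is not made up. A row lasts 1/10 s, in which the tool goes at most 50 mm and 8.59 degrees, less where a joint would pass 70% of its speed; a pose out of reach is approached as far as the arm can. A call is refused whole if a number of a shift passes 5 or a number of a turn 0.15, either way. A call with a gripper value outside its range is refused whole. The fingers move at their own pace and stop on an object; FORCE is the grip in N (left out, the last holds). Time passes only in rows, so rows that do not move let the fingers close. It gives the time, the measured TCP pose, the force and the opening at its end, in the units of the state.
- robot.get_obs(): the state, without advancing time (a new reading comes with each control period).
- robot.camera(name): name is "side" or "top"; returns a dict with "img" (384x512x3 uint8, red, green, blue), "fovy" (degrees; the focal length in pixels is half the picture's height over the tangent of half this angle, whatever the lens; pixels are square), "cx", "cy" (the principal point, pixels), "R" (3x3) and "t" (3): a world point X has camera coordinates R X + t. Camera axes: x right, y down, z forward; pixel columns grow to the right and rows downward; lengths in mm; the calibration is good to about 2 mm. A picture is of the moment at which its call begins. There is no depth.
- robot.hand_in(): hands the job in, once; it reports no verdict.
Trained networks look in a picture, given as the dict that the camera call returned (one of the last four; its "shot" number tells which), for a name from the list of things; names that differ only in an ending like _2 or _b are one class to them, and where a whole thing is asked for, a point or a joint stands for the part that bears it (a point fixed in the world has none). Each returns a list of dicts, best first, with "confidence" (0 to 1); they miss things now and then, are a little off and sometimes report something else, mostly with a low value. They report only what shows in the picture. A call takes as long as a camera call.
- robot.boxes_of(picture, target): "bbox" ([centre column, centre row, width, height] as shares, 0 to 1, of the picture: columns of its width, rows of its height, round what is visible of it).
- robot.trace(picture, target): "mask" (384x512 bool, what is visible of it) and "bbox" ([centre column, centre row, width, height] as shares, 0 to 1, of the picture: columns of its width, rows of its height, round what is visible of it).
- robot.pinpoint(picture, target): "point" ([column, row] as shares, 0 to 1, of the picture: columns of its width, rows of its height: a listed point, or the origin of a listed thing).
The state is a dict: "time_s": time; "joints": joint angles; "dq": joint speeds; "joint_efforts": joint torques, N m; "tcp_pos": TCP position; "eef_rot": TCP orientation; "wrist_force": force on the tool from outside, world axes, zero at the start; "torque": the same for the moment, N m; "finger_gap": finger opening in mm.
Only numpy, scipy, OpenCV 4.12 (cv2) and the standard library are available. Lean on these libraries where they do the work, as an engineer would, in place of code of your own. Each camera call takes 0.05 s, during which the arm holds its last target.

### The job

The dead charger was left lying on top of the grey collection box. Push the box's sprung flap down and hold it open with one finger while you push the charger off the edge and into the box with the other finger, then let the flap close over it. Do not lift the charger off the box top, do not shove it onto the closed flap, and leave the keyboard, the note block and the mug where they are.

Things in the scene. Friction and masses are not known exactly. Their poses are not given: they have to be found in the camera images.
- drop_box: grey sheet-steel collection box fixed on the desk, 110 (x) x 220 (y) x 140 mm high; origin: centre of its underside, z up. Flat rimless top at z 140 mm: platform 6 mm thick for y 10 to 110; beside it an opening, x within +-44, y -106 to 10 mm, filled by the flap. Hollow below, under the platform too: inner x within +-51, y within +-106, floor at z 10 mm.
- lip (a point): middle of the lip, the platform's edge over which the charger goes in: in the box frame at x 0, y 10, z 140 mm (top surface). Axes as the box's; +y points to the platform, -y to the flap.
- flap (a joint): steel flap in the box top, 84 (x) x 110 (y) x 3 mm, upper face 1 mm under the top. Hinged along x at its far edge (box y -102, z 139 mm); free edge 2 mm from the lip. 0 = shut, level; grows to 1.2 rad as the free edge swings down into the box. A spring shuts it when let go (net 0.11 N m shut, 0.2 at 1 rad): the charger alone cannot push it open.
- charger: white plug-in charger lying on the platform: block 52 (its x) x 46 (y) x 28 mm high, 50 to 105 g. Origin: on its underside, midway in y, 17 mm from the block's +x face, 35 mm from its -x face; at +x short pins stick out 18 mm and touch nothing. Its y axis starts within 0.35 rad of the box's y axis.
- keyboard: dark keyboard, 129 x 299 x 17 mm, loose on the desk to the right of the box; origin at the centre of its underside.
- note_block: yellow block of notes, 77 x 77 x 24 mm, loose on the desk behind the box; origin at the centre of its underside.
- mug: dark blue mug, 92 x 127 x 95 mm with its handle, loose on the desk behind the box; origin at the centre of its underside.

How it is judged (in metres and radians):
On the way, in this order (a step that is already met when the one before it is completed fails the run):
1. a finger pushes the flap open (over 0.2 rad) while the charger still lies on the platform (value of joint flap above 0.2 rad and contact force between the fingers and flap above 0.2 N and z of charger in the frame of drop_box above 0.136 m and y of charger in the frame of lip above 0.015 m), for 0.1 s.
2. with the flap held open by a finger (over 0.2 rad), a finger pushes the charger until its middle is within 8 mm of the lip or past it (value of joint flap above 0.2 rad and contact force between the fingers and flap above 0.2 N and contact force between the fingers and charger above 0.02 N and y of charger in the frame of lip below 0.008 m), for 0.02 s.
3. the charger drops into the box while a finger holds the flap open (value of joint flap above 0.2 rad and contact force between the fingers and flap above 0.2 N and z of charger in the frame of drop_box below 0.09 m), for 0.05 s.
At the end, for the whole second after the job is handed in: the charger lies at rest inside the box (its origin less than 80 mm above the box's underside, between the walls), the flap is shut (under 0.06 rad), and the keyboard, note block and mug are within 20 mm of where they were (z of charger in the frame of drop_box between 0 and 0.08 m and x of charger in the frame of drop_box between -0.052 and 0.052 m and y of charger in the frame of drop_box between -0.107 and 0.107 m and value of joint flap below 0.06 rad and linear speed of charger below 0.02 m/s and distance of each of note_block, mug, keyboard from where it was at the start of the episode below 0.02 m); the robot touches nothing.
It fails at once if the charger is lifted more than 20 mm off the box top (z of charger in the frame of drop_box above 0.16 m).
It fails at once if the charger is shoved onto the closed flap (its middle past the lip while the flap is less than 0.15 rad open) (y of charger in the frame of lip below 0 m and z of charger in the frame of drop_box above 0.13 m and value of joint flap below 0.15 rad).
It fails at once if the keyboard, the note block or the mug is displaced by more than 20 mm (distance of any of note_block, mug, keyboard from where it was at the start of the episode above 0.02 m).
It also fails if it takes over 38 s, if anything falls off the work surface, if the arm or the gripper's body presses on something with over 40 N, if the wrist force passes 120 N, or if a joint passes its speed limit or range.

## Working session

There is one attempt and no reset: what is moved stays moved. The work goes in short steps, Python scripts to look and compute and a shell command to move; the robot and the scene stay as the last step left them, time stands still between calls to the robot, and variables do not carry over. Pictures are saved under pics/ and viewed, and the job is handed in when it is done.

```bash
mkdir -p pics; ls
cat > h.py <<'E'
import numpy as np, cv2
from rig import robot
def K(c):
    f=c["img"].shape[0]/2/np.tan(np.radians(c["fovy"])/2); return f
def proj(c,X):
    X=np.atleast_2d(X); p=X@np.array(c["R"]).T+np.array(c["t"]); f=K(c)
    return np.c_[f*p[:,0]/p[:,2]+c["cx"], f*p[:,1]/p[:,2]+c["cy"]]
def onz(c,uv,z):
    R=np.array(c["R"]);t=np.array(c["t"]);f=K(c)
    d=R.T@np.array([(uv[0]-c["cx"])/f,(uv[1]-c["cy"])/f,1]); o=-R.T@t
    return o+d*(z-o[2])/d[2]
E
python3 - <<'E'
from h import *
for n in("top","side"):
    c=robot.camera(n); cv2.imwrite(f"pics/{n}0.png",c["img"][:,:,::-1])
    print(n,K(c),c["cx"],c["cy"],np.array(c["R"]).round(3).tolist(),np.array(c["t"]).round(1), (-np.array(c["R"]).T@c["t"]).round())
    for o in("drop_box","flap","charger","keyboard","note_block","mug"):
        r=robot.trace(c,o)[:2]
        for q in r:
            m=q["mask"].astype(np.uint8); rc=cv2.minAreaRect(cv2.findNonZero(m)); print(o,round(q["confidence"],2),np.round(cv2.boxPoints(rc),1).tolist())
    for o in("lip","charger","drop_box"):
        for q in robot.pinpoint(c,o)[:2]: print("pt",o,round(q["confidence"],2),q["point"][0]*512,q["point"][1]*384)
E
```

```text
pics
top 376.6503301231072 254.38856432839634 186.6978225002145 [[0.003, -0.997, 0.075], [-0.988, -0.015, -0.157], [0.157, -0.074, -0.985]] [ 105.3  616.6 1024.7] [ 447.  190. 1098.]
flap 0.56 [[185.60000610351562, 232.8000030517578], [191.6999969482422, 200.10000610351562], [235.8000030517578, 208.39999389648438], [229.6999969482422, 241.10000610351562]]
flap 0.15 [[128.0, 147.0], [163.0, 147.0], [163.0, 173.0], [128.0, 173.0]]
charger 0.7 [[159.60000610351562, 220.39999389648438], [165.0, 199.0], [184.3000030517578, 203.8000030517578], [178.89999389648438, 225.1999969482422]]
keyboard 0.79 [[288.70001220703125, 182.0], [387.5, 180.39999389648438], [388.20001220703125, 223.60000610351562], [289.3999938964844, 225.1999969482422]]
note_block 0.97 [[176.1999969482422, 159.8000030517578], [200.8000030517578, 149.0], [211.89999389648438, 174.3000030517578], [187.1999969482422, 185.10000610351562]]
mug 0.63 [[128.0, 147.0], [163.0, 147.0], [163.0, 172.0], [128.0, 172.0]]
pt lip 0.92 187.1872 218.688
pt charger 0.64 176.0768 212.0832
pt drop_box 0.64 197.376 221.10719999999998
side 369.135
[... 267 characters left out ...]
7578, 229.60000610351562], [184.10000610351562, 232.89999389648438]]
flap 0.68 [[187.5, 165.1999969482422], [224.8000030517578, 161.6999969482422], [226.3000030517578, 176.6999969482422], [189.0, 180.1999969482422]]
charger 0.52 [[192.0, 148.0], [212.0, 148.0], [212.0, 160.0], [192.0, 160.0]]
keyboard 0.71 [[230.10000610351562, 280.5], [276.5, 229.10000610351562], [395.1000061035156, 336.3999938964844], [348.6000061035156, 387.79998779296875]]
note_block 0.86 [[240.0, 188.0], [277.0, 188.0], [277.0, 208.0], [240.0, 208.0]]
mug 0.8 [[229.0, 153.0], [267.0, 153.0], [267.0, 188.0], [229.0, 188.0]]
pt lip 0.76 204.9024 161.8176
pt charger 0.64 201.0112 159.3984
pt drop_box 0.55 206.6944 212.8896
```

Run:
```python
from h import *
a=cv2.imread("pics/top0.png")[120:280,110:310];cv2.imwrite("pics/t0z.png",cv2.resize(a,None,fx=4,fy=3.75,interpolation=cv2.INTER_CUBIC))
a=cv2.imread("pics/side0.png")[120:260,150:300];cv2.imwrite("pics/s0z.png",cv2.resize(a,None,fx=4,fy=4,interpolation=cv2.INTER_CUBIC))
```

```text
(no output)
```

View pics/top0.png

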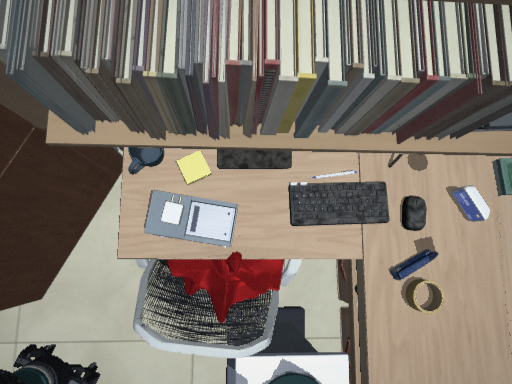

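View pics/t0z.png

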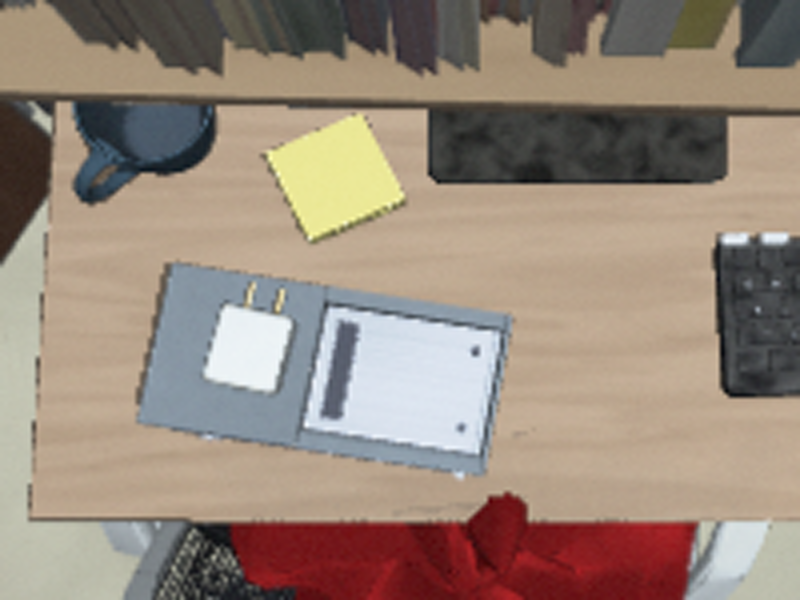

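View pics/s0z.png

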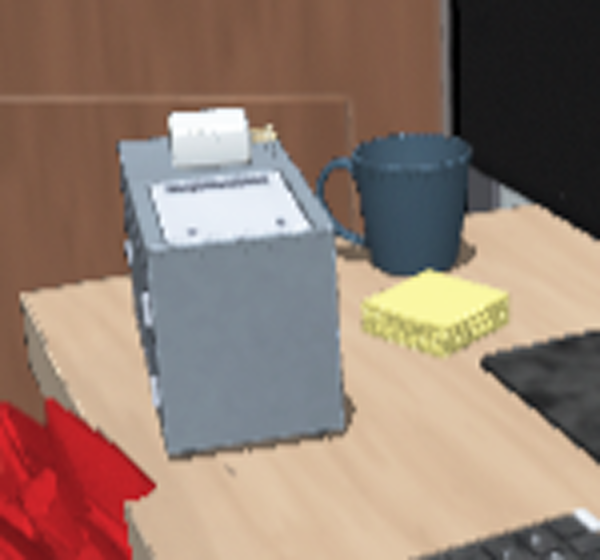

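```bash
cat > fit.py <<'E'
from h import *
from scipy.optimize import least_squares
def tf(p,P): 
    c,s=np.cos(p[2]),np.sin(p[2]); P=np.array(P,float); return np.c_[p[0]+c*P[:,0]-s*P[:,1],p[1]+s*P[:,0]+c*P[:,1],P[:,2]]
E
python3 - <<'E'
from fit import *
t=robot.camera("top"); s=robot.camera("side"); print(robot.get_obs()["time_s"])
zt=lambda L:np.array(L)/[4,3.75]+[110,120]-0.4
zs=lambda L:np.array(L)/4+[150,120]-0.4
ct=zt([(172,262),(512,316),(484,474),(138,422)])
Ct=[(55,110,140),(55,-110,140),(-55,-110,140),(-55,110,140)]
cs=zs([(118,143),(270,136),(333,235),(153,250),(343,430),(170,455)])
Cs=[(-55,110,140),(55,110,140),(55,-110,140),(-55,-110,140),(55,-110,0),(-55,-110,0)]
for m in("t","s","both"):
    def r(p):
        o=[]
        if m!="s":o.append(proj(t,tf(p,Ct))-ct)
        if m!="t":o.append(proj(s,tf(p,Cs))-cs)
        return np.concatenate(o).ravel()
    q=least_squares(r,[300,380,-.2],loss="soft_l1"); print(m,q.x.round(3),q.fun.round(1))
p=q.x
print("lip",tf(p,[(0,10,140)]),proj(t,tf(p,[(0,10,140)])),proj(s,tf(p,[(0,10,140)])))
# charger top-face corners from zoom (z=168)
cc=zt([(226,304),(295,318),(281,393),(204,379)])
W=np.array([onz(t,u,168) for u in cc]);print(W.round(1))
# in box frame
c_,s_=np.cos(p[2]),np.sin(p[2]); Rb=np.array([[c_,-s_],[s_,c_]])
B=(W[:,:2]-p[:2])@Rb; print("boxframe",B.round(1), B.mean(0), np.linalg.norm(np.roll(B,1,0)-B,axis=1))
for n in["mug","note_block","keyboard"]:
    q=robot.boxes_of(t,n)
    print(n,[ (round(a["confidence"],2),onz(t,(a["bbox"][0]*512,a["bbox"][1]*384),20).round()) for a in q[:1]])
print(proj(t,[[219,504,204],[0,0,0]]),proj(s,[[219,504,204],[219,504,300]]))
E
```

```text
1.1
t [519.024 276.565 -37.854] [-0.3 -0.4  0.6 -0.4  0.4  0.5 -0.8  0.2]
s [ 5.19825e+02  2.82873e+02 -1.49000e-01] [-0.3 -0.5  0.2 -2.5  0.6 -2.5 -1.3 -0.8  0.7  1.2 -0.1  1.5]
both [ 5.18722e+02  2.77194e+02 -1.53000e-01] [-0.6 -0.2  0.4 -0.4  0.2  0.6 -1.   0.4 -0.1  0.   0.6 -2.   0.8 -1.6
 -1.4  0.   0.9  2.3 -0.2  2.6]
lip [[520.25059233 287.07700621 140.        ]] [[187.30526175 217.16036086]] [[203.37073663 163.94179663]]
[[558.  336.9 168. ]
 [549.3 294.8 168. ]
 [500.4 301.6 168. ]
 [509.  348.1 168. ]]
boxframe [[ 29.7  65. ]
 [ 27.5  22.1]
 [-21.9  21.3]
 [-20.4  68.6]] [ 3.74854743 44.24070942] [50.24069651 42.94071112 49.42097083 47.244717  ]
mug [(0.88, array([693., 418.,  20.]))]
note_block [(0.62, array([668., 288.,  20.]))]
keyboard [(0.77, array([ 571., -142.,   20.]))]
[[ 79.51661617 352.25793998]
 [293.10373994 413.34521672]] [[ 72.46003715 135.83924558]
 [ 64.63335162 100.05778206]]
```

```bash
cat >> fit.py <<'E'
from scipy.spatial.transform import Rotation as Ro
BP=np.array([518.7,277.2,-0.153])
def w2b(P):
    P=np.atleast_2d(P).astype(float); c,s=np.cos(BP[2]),np.sin(BP[2]); d=P-[BP[0],BP[1],0]
    return np.c_[c*d[:,0]+s*d[:,1],-s*d[:,0]+c*d[:,1],d[:,2]]
def b2w(P): return tf(BP,np.atleast_2d(P))
def cur():
    o=robot.get_obs(); return np.array(o["tcp_pos"]),Ro.from_quat(o["eef_rot"]),o
def Rt(phi,sgn):
    # jaw axis u (toward +y box,up), approach w
    u=np.array([0,np.cos(phi),np.sin(phi)]);w=np.array([0,np.sin(phi),-np.cos(phi)])
    x=sgn*u; y=np.cross(w,x)
    return Ro.from_euler("z",BP[2])*Ro.from_matrix(np.c_[x,y,w])
def st():
    p,R,o=cur(); print("t",round(o["time_s"],2),"box pos",w2b(p).round(1)[0],"world",p.round(1),"F",np.round(o["wrist_force"],1),"gap",round(o["finger_gap"],1),"j",np.round(o["joints"],2))
    print("axes in box:",(Ro.from_euler("z",-BP[2])*R).as_matrix().round(2).tolist())
E
python3 - <<'E'
from fit import *
st(); p,R,o=cur()
for s in(1,-1):
    print(s,(R.inv()*Rt(0,s)).as_rotvec().round(3),(R.inv()*Rt(.55,s)).as_rotvec().round(3))
    print((Rt(0,s).inv()*Rt(.55,s)).as_rotvec())
print("shift tool cm to above", R.inv().apply(b2w([4,0,330])[0]-p)/10)
E
```

```text
t 1.25 box pos [-330.7  178.9  204.1] world [219.1 504.5 204.1] F [0.  0.1 0.6] gap 85.8 j [ 1.06  0.09  1.37 -0.    1.68 -0.1 ]
axes in box: [[0.25, 0.97, 0.0], [0.97, -0.25, -0.0], [0.0, 0.0, -1.0]]
1 [ 0.     0.    -0.257] [ 0.071  0.547 -0.25 ]
[ 0.00000000e+00  5.50000000e-01 -1.12434092e-16]
-1 [ 0.    -0.     2.885] [ 0.786 -0.101  2.784]
[ 0.00000000e+00 -5.50000000e-01 -1.12434092e-16]
shift tool cm to above [ -8.80793915  36.9164237  -12.58873614]
```

```bash
python3 -m inch '[[0,0,-4,0,0,0,1],[-1,4,-3,0,0,0,1],[-1,4,-2,0,0,0,1],[-1,4,0,0,0,0,1],[-1,4,0,0,0,0,1],[-1,4,0,0,0,0,1],[-1,4,0,0,0,0,1],[-1,4,0,0,0,0,1],[-1,4,0,0,0,0,1],[-1,4,0,0,0,0,1]]'
python3 -m inch '[[0,0,0,0.014,0.11,-0.05,1],[0,0,0,0.014,0.11,-0.05,1],[0,0,0,0.014,0.11,-0.05,1],[0,0,0,0.014,0.11,-0.05,1],[0,0,0,0.014,0.11,-0.05,1]]'
python3 - <<'E'
from fit import *
st();p,R,o=cur()
print((R.inv()*Rt(.55,1)).as_rotvec().round(3))
for n in("top","side"):
    c=robot.camera(n); cv2.imwrite(f"pics/{n}1.png",c["img"][:,:,::-1]); print(proj(c,p))
a=cv2.imread("pics/top1.png")[100:280,90:330];b=cv2.imread("pics/side1.png")[60:240,110:350]
cv2.imwrite("pics/b1.png",cv2.resize(np.vstack([a,b]),None,fx=1.66,fy=1.66,interpolation=cv2.INTER_CUBIC)); cv2.imwrite("pics/sz1.png",cv2.resize(b,None,fx=3.3,fy=3.3,interpolation=cv2.INTER_CUBIC))
E
```

```text
time_s: 2.25
tcp_pos: [514.0, 277.8, 293.7]
eef_rot: [0.836, 0.548, 0.0, -0.0]
wrist_force: [-0.4, 1.5, -0.2]
finger_gap: 85.2
time_s: 2.75
tcp_pos: [512.9, 278.9, 294.8]
eef_rot: [0.729, 0.627, 0.21, -0.178]
wrist_force: [-0.0, 0.8, -0.6]
finger_gap: 85.6
t 2.75 box pos [ -6.    0.8 294.8] world [512.9 278.9 294.8] F [-0.   0.8 -0.6] gap 85.6 j [ 0.08 -0.05  1.43  0.54  1.6  -1.28]
axes in box: [[-0.0, 1.0, 0.0], [0.85, 0.0, 0.53], [0.53, 0.0, -0.85]]
[ 0.003 -0.008  0.003]
[[183.79920754 215.02731038]]
[[196.44009721 104.31277757]]
```

View pics/sz1.png

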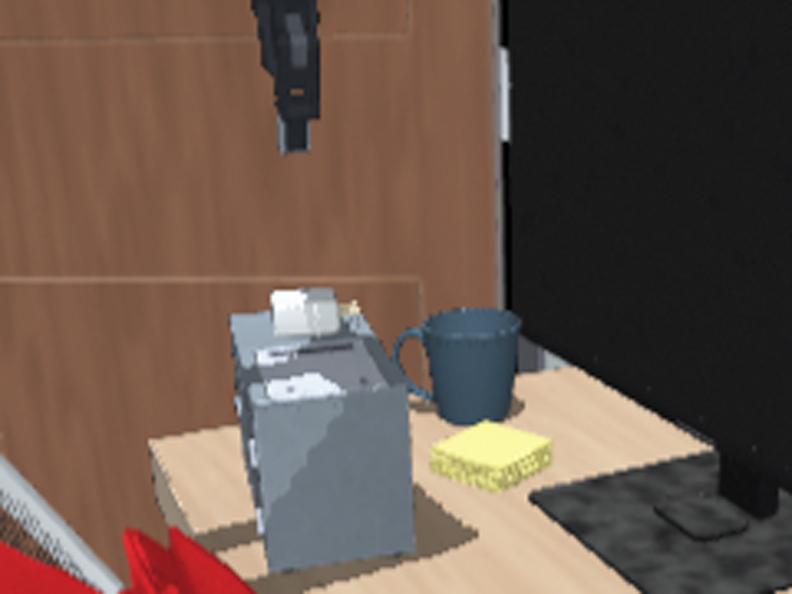

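View pics/b1.png

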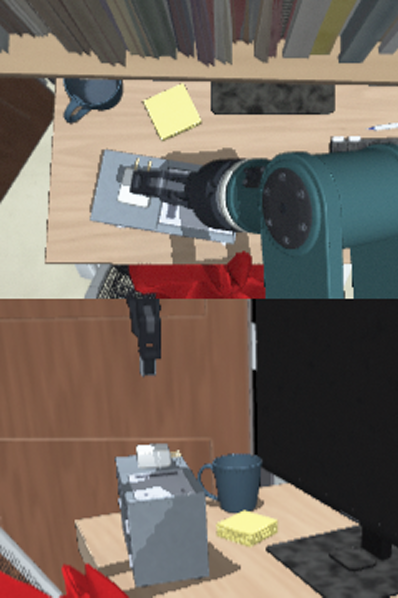

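Run:
```python
from fit import *
p,R,o=cur()
c=robot.camera("side"); t=robot.camera("top")
for d in(0,-13):
  for x in(-43,-50,-57,43,50,57):
    X=p+R.apply([x,0,d]); print(d,x,proj(c,X).round(1)[0],proj(t,X).round(1)[0],w2b(X).round(0)[0])
a=c["img"][60:150,170:230];b=t["img"][160:250,140:260]
cv2.imwrite("pics/f2.png",cv2.resize(np.hstack([a,b]),None,fx=4.4,fy=4.4,interpolation=cv2.INTER_CUBIC)[:,:,::-1])
```

```text
0 -43 [199.3 118.3] [203.  219.1] [ -6. -39. 268.]
0 -50 [199.7 120.4] [205.8 219.6] [ -6. -45. 265.]
0 -57 [200.2 122.4] [208.6 220.2] [ -6. -51. 261.]
0 43 [194.3  94.6] [166.4 211.5] [ -6.  35. 313.]
0 50 [193.9  92.8] [163.3 210.8] [ -6.  41. 317.]
0 57 [193.5  90.9] [160.1 210.2] [ -6.  47. 321.]
-13 -43 [199.3 114.1] [205.9 219.2] [ -6. -45. 279.]
-13 -50 [199.7 116.2] [208.7 219.8] [ -6. -51. 276.]
-13 -57 [200.1 118.2] [211.5 220.4] [ -6. -57. 272.]
-13 43 [194.2  90.3] [169.  211.5] [ -6.  28. 324.]
-13 50 [193.8  88.5] [165.7 210.9] [ -6.  34. 328.]
-13 57 [193.4  86.7] [162.5 210.2] [ -6.  40. 332.]
```

View pics/f2.png

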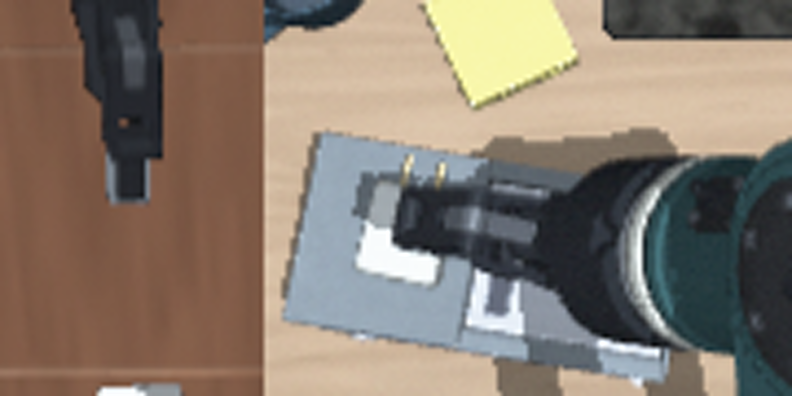

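Run:
```python
from fit import *
a=cv2.imread("pics/side0.png")[20:260,0:240]
cv2.imwrite("pics/s0f.png",cv2.resize(a,None,fx=2.5,fy=2.5,interpolation=cv2.INTER_CUBIC))
```

```text
(no output)
```

View pics/s0f.png

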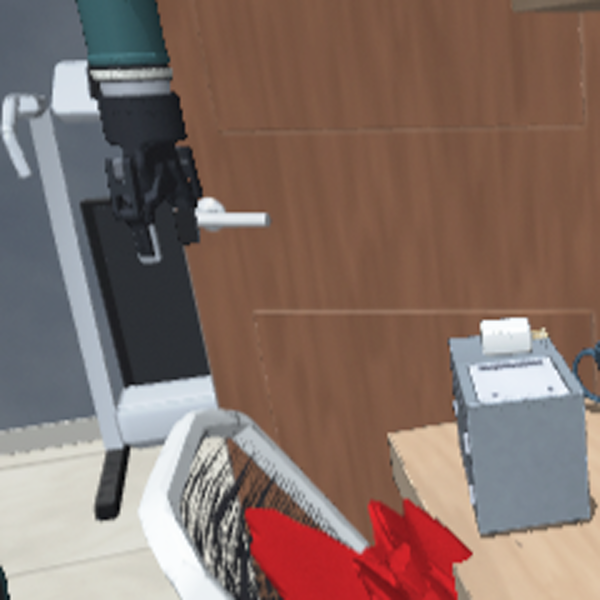

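```bash
cat >> fit.py <<'E'
D0=-48
def pts():
    p,R,o=cur()
    return {n:w2b(p+R.apply([x,0,D0]))[0].round(1) for n,x in(("Bin",42.5),("Bout",57),("Ain",-42.5),("Aout",-57))}
def shift_to(boxpt,x,d=None):
    p,R,o=cur(); return R.inv().apply(b2w(boxpt)[0]-p-R.apply([x,0,D0 if d is None else d]))/10
E
python3 - <<'E'
from fit import *
st();print(pts())
u=np.array([np.cos(.55),np.sin(.55)])
print("rear-top u",u@[68,168],"lip u",u@[10,140],"front top", u@[22,168])
# B inner with u=rear+5 at z=200
for z in(200,150):
    y=(u@[68,168]+5-u[1]*z)/u[0]; print(z,y,shift_to([4,y,z],42.5))
E
```

```text
t 2.95 box pos [-5.800e+00  2.000e-01  2.934e+02] world [513.  278.3 293.4] F [-0.  -0.8 -0.1] gap 85.3 j [ 0.08 -0.04  1.43  0.53  1.61 -1.27]
axes in box: [[0.0, 1.0, 0.0], [0.85, -0.0, 0.52], [0.52, -0.0, -0.85]]
{'Bin': array([ -5.8,  11.3, 356.5]), 'Bout': array([ -5.8,  23.6, 364.1]), 'Ain': array([ -6. , -61.1, 312. ]), 'Aout': array([ -6. , -73.5, 304.4])}
rear-top u 145.78312196039712 lip u 81.70145727088735 front top 106.56699394565987
200 54.24556710995976 [-4.53960829  0.96822453 15.58242273]
150 84.90082777436655 [-4.5481469   0.95988216 21.44734452]
```

```bash
python3 -m inch '[[-2.2,0.5,0,0,0,0,1],[-2.3,0.5,1,0,0,0,1],[0,0,3,0,0,0,1],[0,0,3,0,0,0,1],[0,0,3,0,0,0,1],[0,0,0,0,0,0,1]]'
cat > look.py <<'E'
from fit import *
import sys
n=sys.argv[1]; st();print(pts());p,R,o=cur()
s=robot.camera("side");t=robot.camera("top")
for k,x in(("Bin",42.5),("Bout",57),("Ain",-42.5),("Aout",-57)):
    print(k,[proj(c,p+R.apply([x,0,D0])).round(1)[0].tolist() for c in(s,t)])
cv2.imwrite(f"pics/s{n}.png",cv2.resize(s["img"][80:220,140:300],None,fx=5,fy=4.2857*1,interpolation=cv2.INTER_CUBIC)[:,:,::-1])
cv2.imwrite(f"pics/t{n}.png",cv2.resize(t["img"][170:270,130:260],None,fx=5,fy=5,interpolation=cv2.INTER_CUBIC)[:,:,::-1])
E
python3 look.py 3
```

```text
time_s: 3.55
tcp_pos: [522.5, 293.7, 180.8]
eef_rot: [0.73, 0.627, 0.204, -0.179]
wrist_force: [-0.3, -0.3, -0.7]
finger_gap: 85.7
t 3.55 box pos [  1.2  16.9 180.8] world [522.5 293.7 180.8] F [-0.3 -0.3 -0.7] gap 85.7 j [ 0.11  0.02  1.59  0.54  1.41 -1.37]
axes in box: [[0.0, 1.0, -0.01], [0.85, 0.0, 0.52], [0.52, -0.01, -0.85]]
{'Bin': array([  1.6,  28. , 243.9]), 'Bout': array([  1.6,  40.4, 251.5]), 'Ain': array([  1.6, -44.4, 199.5]), 'Aout': array([  1.6, -56.8, 192. ])}
Bin [[199.8, 122.8], [174.8, 211.6]]
Bout [[199.0, 118.9], [168.8, 210.4]]
Ain [[205.2, 147.1], [207.8, 218.3]]
Aout [[206.1, 151.5], [213.0, 219.4]]
```

View pics/s3.png

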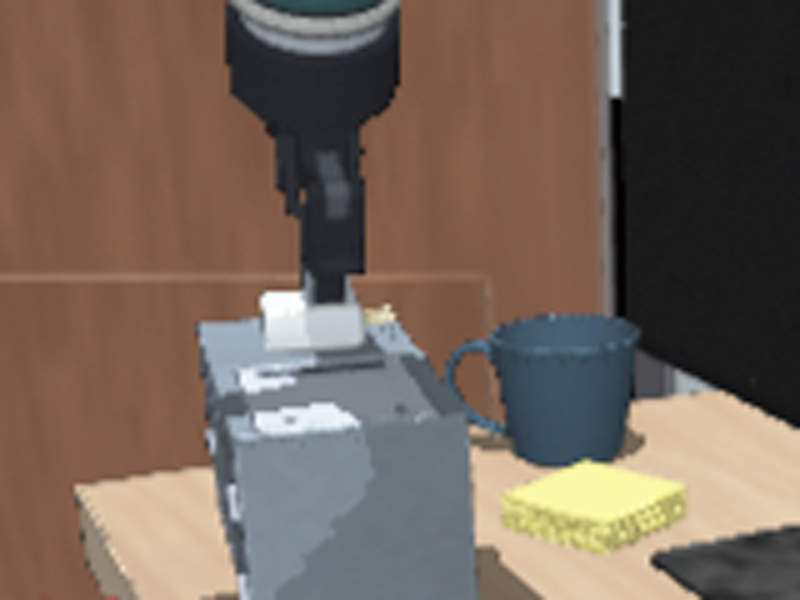

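View pics/t3.png

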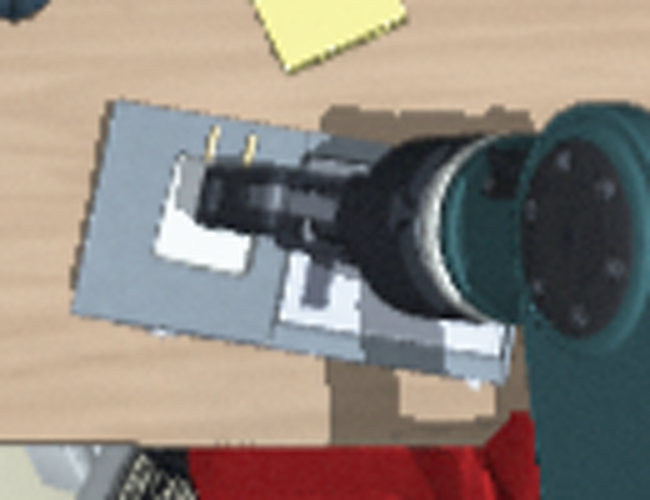

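```bash
python3 - <<'E'
from fit import *
u=np.array([np.cos(.55),np.sin(.55)])
for z in(200,185,155,148):
    y=(u@[68,168]+5-u[1]*z)/u[0]; print(z,y,shift_to([3,y,z],42.5))
E
python3 -m inch '[[0,0,2.5,0,0,0,1],[0,0,2.5,0,0,0,1],[0,0,0,0,0,0,1]]'
python3 -m inch '[[0,0,1.5,0,0,0,1],[0,0,0.5,0,0,0,1],[0,0,0,0,0,0,1]]'
python3 look.py 4
```

```text
200 54.24556710995976 [-0.26026542 -0.0605614   5.5455542 ]
185 63.4421453092818 [-0.2646785  -0.06036626  7.30502884]
155 81.83530170792586 [-0.27350467 -0.05997598 10.82397811]
148 86.12703820094282 [-0.27556411 -0.05988491 11.64506627]
time_s: 3.95
tcp_pos: [528.1, 318.1, 141.2]
eef_rot: [0.73, 0.627, 0.206, -0.178]
wrist_force: [-0.3, -0.3, -0.1]
finger_gap: 85.6
time_s: 4.25
tcp_pos: [531.2, 328.1, 126.0]
eef_rot: [0.73, 0.626, 0.208, -0.177]
wrist_force: [-0.0, 0.3, 1.7]
finger_gap: 85.2
t 4.25 box pos [  4.6  52.2 126. ] world [531.2 328.1 126. ] F [-0.   0.3  1.7] gap 85.2 j [ 0.17  0.09  1.63  0.55  1.27 -1.37]
axes in box: [[-0.0, 1.0, 0.0], [0.85, -0.0, 0.53], [0.53, 0.0, -0.85]]
{'Bin': array([  4.5,  63.1, 189.2]), 'Bout': array([  4.5,  75.5, 196.8]), 'Ain': array([  4.6,  -9.2, 144.5]), 'Aout': array([  4.6, -21.5, 136.8])}
Bin [[200.9, 140.4], [163.4, 210.1]]
Bout [[200.1, 136.6], [157.7, 209.0]]
Ain [[206.0, 164.3], [195.1, 216.5]]
Aout [[206.9, 168.6], [200.1, 217.5]]
```

View pics/s4.png

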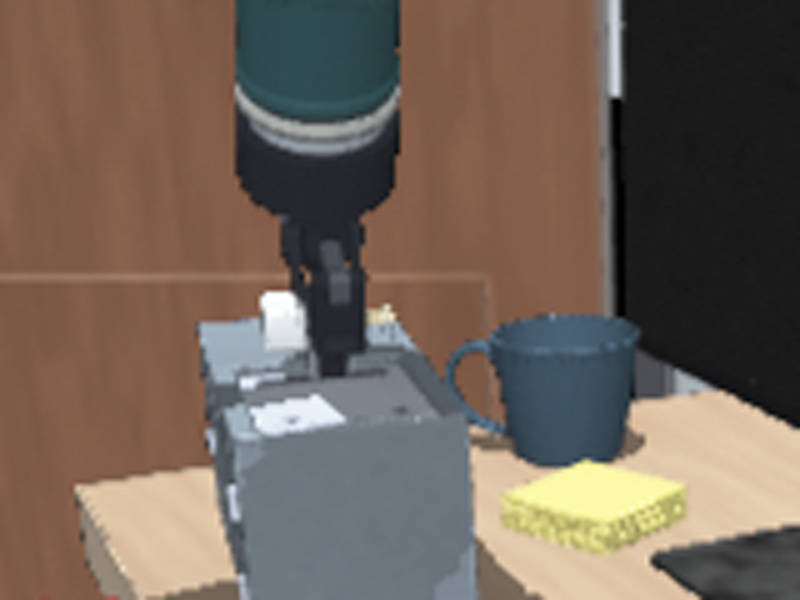

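View pics/t4.png

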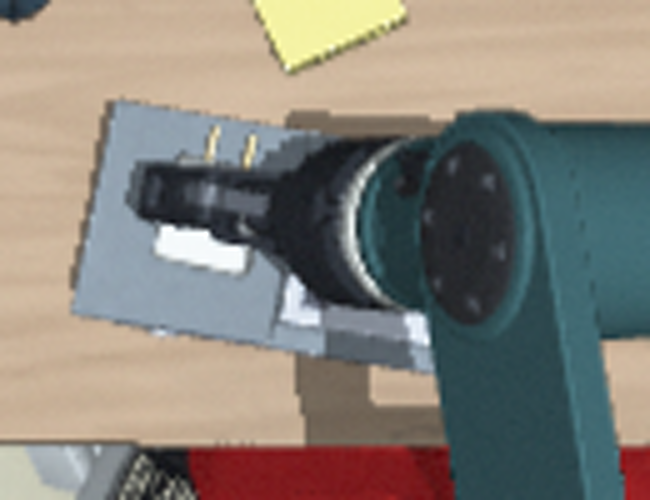

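```bash
python3 -m inch '[[-0.2,-0.4,0.8,0,0,0,1],[-0.2,0,1,0,0,0,1],[0,0,1,0,0,0,1],[0,0,0.7,0,0,0,1],[0,0,0,0,0,0,1]]'
python3 look.py 5
```

```text
time_s: 4.85
tcp_pos: [528.4, 344.1, 92.1]
eef_rot: [0.73, 0.626, 0.207, -0.178]
wrist_force: [0.2, 1.9, 0.6]
finger_gap: 85.4
t 4.85 box pos [-0.6 67.6 92.1] world [528.4 344.1  92.1] F [0.2 1.9 0.6] gap 85.4 j [ 0.2   0.13  1.66  0.56  1.2  -1.38]
axes in box: [[0.0, 1.0, -0.0], [0.85, 0.0, 0.53], [0.53, -0.0, -0.85]]
{'Bin': array([ -0.5,  78.5, 155.3]), 'Bout': array([ -0.5,  90.8, 162.9]), 'Ain': array([ -0.5,   6.2, 110.6]), 'Aout': array([ -0.5,  -6.2, 103. ])}
Bin [[199.4, 151.3], [159.0, 212.4]]
Bout [[198.6, 147.4], [153.5, 211.3]]
Ain [[204.2, 175.1], [189.9, 218.5]]
Aout [[205.1, 179.4], [194.8, 219.5]]
```

View pics/s5.png

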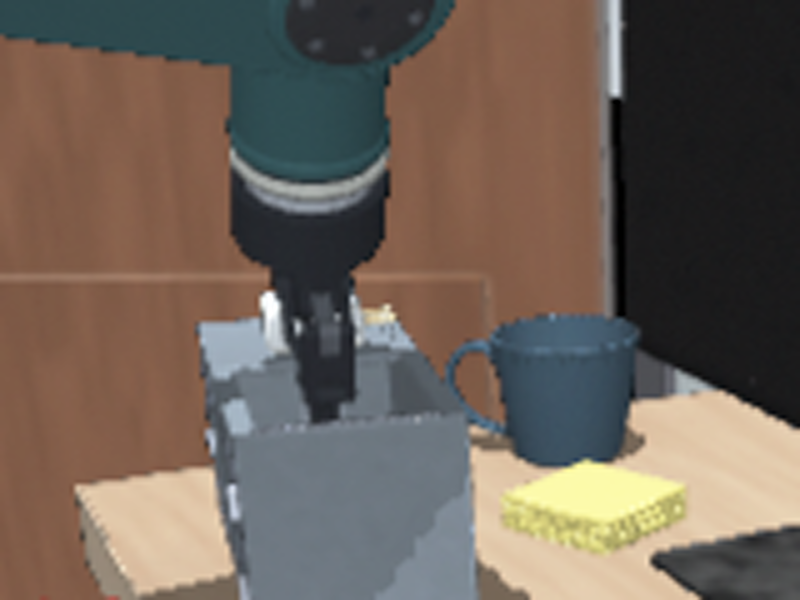

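View pics/t5.png

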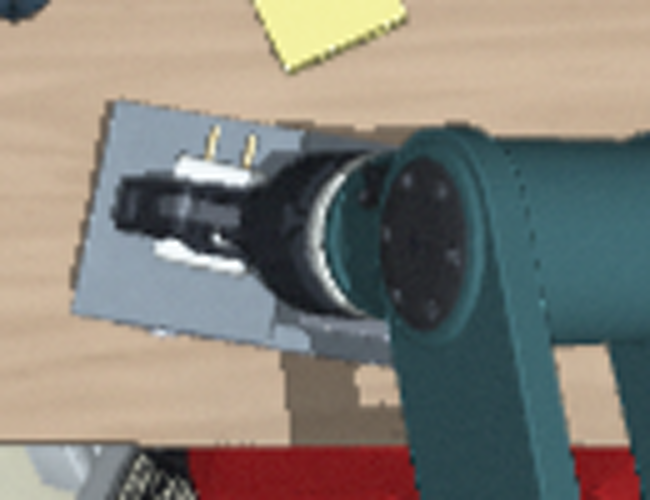

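```bash
python3 -m inch '[[-0.55,0,-0.25,0,0,0,1],[-0.55,0,-0.25,0,0,0,1],[-0.55,0,-0.25,0,0,0,1],[-0.5,0,-0.3,0,0,0,1],[0,0,0,0,0,0,1]]'
python3 look.py 6
```

```text
time_s: 5.45
tcp_pos: [526.1, 319.2, 92.5]
eef_rot: [0.73, 0.626, 0.209, -0.177]
wrist_force: [0.0, 3.1, 6.0]
finger_gap: 85.3
t 5.45 box pos [ 0.9 42.7 92.5] world [526.1 319.2  92.5] F [0.  3.1 6. ] gap 85.3 j [ 0.16  0.1   1.69  0.56  1.22 -1.42]
axes in box: [[-0.0, 1.0, 0.0], [0.85, -0.0, 0.53], [0.53, 0.0, -0.85]]
{'Bin': array([  0.8,  53.5, 155.7]), 'Bout': array([  0.8,  65.9, 163.3]), 'Ain': array([  0.8, -18.7, 110.9]), 'Aout': array([  0.8, -31.1, 103.3])}
Bin [[201.0, 153.6], [169.2, 213.5]]
Bout [[200.2, 149.6], [163.7, 212.4]]
Ain [[206.1, 178.0], [199.5, 219.5]]
Aout [[207.0, 182.5], [204.4, 220.5]]
```

View pics/s6.png

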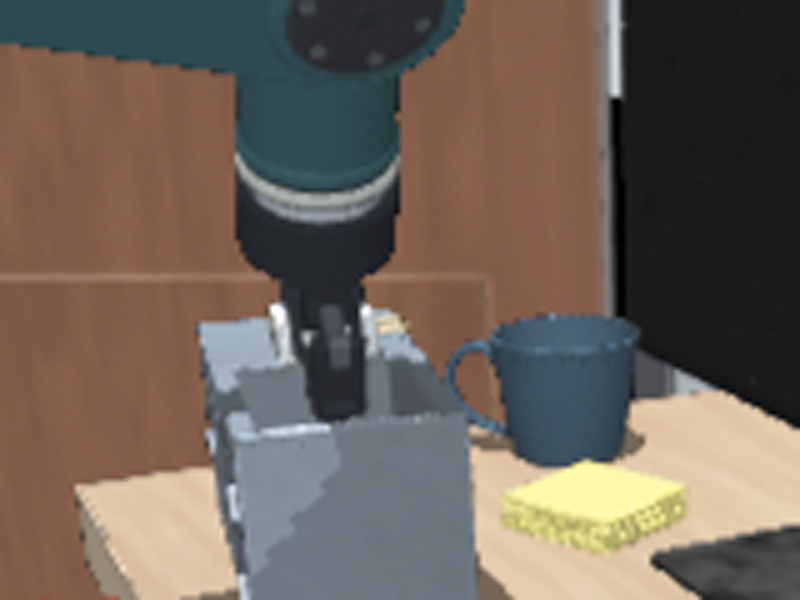

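View pics/t6.png

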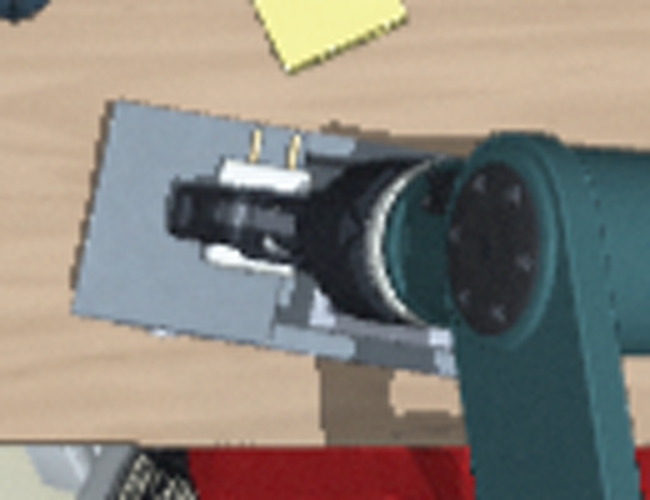

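```bash
python3 -m inch '[[-0.5,0,-0.3,0,0,0,1],[-0.5,0,-0.25,0,0,0,1],[-0.5,0,-0.25,0,0,0,1],[0,0,0,0,0,0,1]]'
python3 look.py 7
```

```text
time_s: 5.95
tcp_pos: [524.0, 303.6, 92.7]
eef_rot: [0.73, 0.626, 0.21, -0.178]
wrist_force: [-0.2, 5.3, 7.7]
finger_gap: 85.4
t 5.95 box pos [ 1.2 26.9 92.7] world [524.  303.6  92.7] F [-0.2  5.3  7.7] gap 85.4 j [ 0.13  0.09  1.7   0.57  1.23 -1.45]
axes in box: [[-0.0, 1.0, 0.0], [0.85, -0.0, 0.53], [0.53, 0.0, -0.85]]
{'Bin': array([  1. ,  37.5, 156. ]), 'Bout': array([  1. ,  49.8, 163.6]), 'Ain': array([  1.1, -34.6, 111. ]), 'Aout': array([  1.1, -46.9, 103.3])}
Bin [[201.9, 155.1], [175.7, 214.5]]
Bout [[201.0, 151.1], [170.2, 213.4]]
Ain [[207.1, 180.1], [205.6, 220.4]]
Aout [[208.0, 184.6], [210.4, 221.3]]
```

View pics/s7.png

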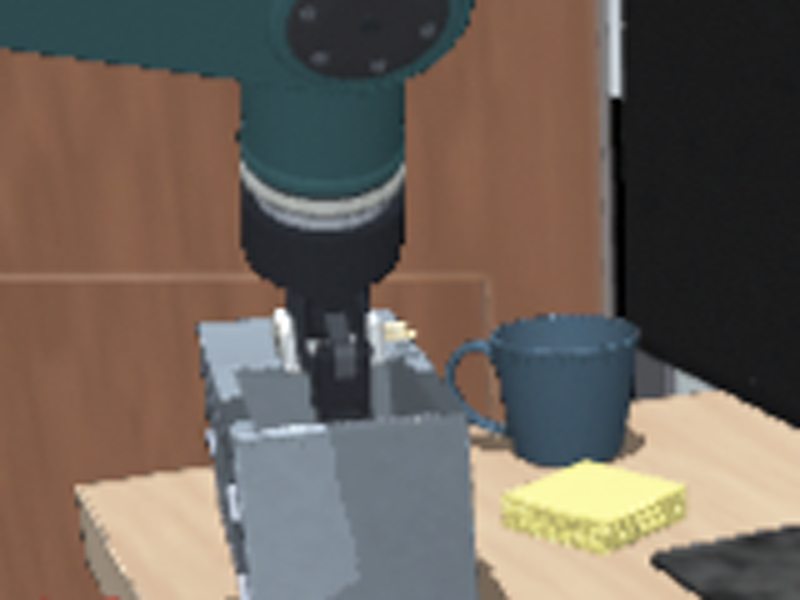

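View pics/t7.png

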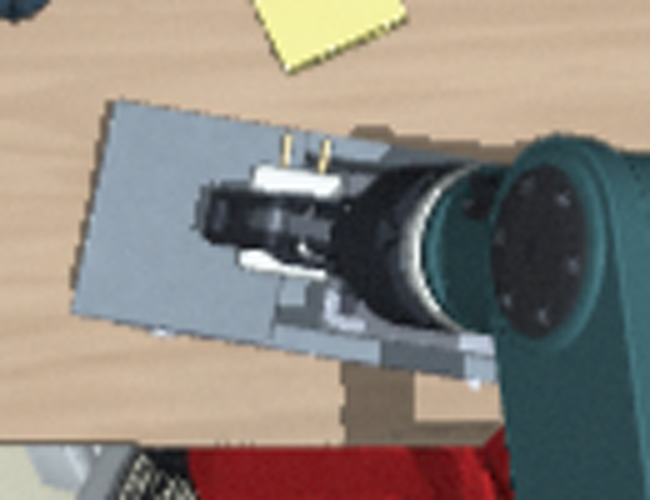

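```bash
python3 -m inch '[[-0.6,0,-0.15,0,0,0,1],[-0.6,0,-0.15,0,0,0,1],[0,0,0,0,0,0,1]]'
python3 look.py 8
```

```text
time_s: 6.35
tcp_pos: [524.2, 295.6, 94.5]
eef_rot: [0.728, 0.626, 0.215, -0.179]
wrist_force: [1.6, 13.4, 10.7]
finger_gap: 85.3
t 6.35 box pos [ 2.6 19.  94.5] world [524.2 295.6  94.5] F [ 1.6 13.4 10.7] gap 85.3 j [ 0.11  0.08  1.71  0.58  1.24 -1.48]
axes in box: [[-0.0, 1.0, 0.01], [0.84, -0.0, 0.54], [0.54, 0.01, -0.84]]
{'Bin': array([  2.1,  29.1, 157.8]), 'Bout': array([  2. ,  41.4, 165.6]), 'Ain': array([  2.5, -42.6, 112.2]), 'Aout': array([  2.5, -54.8, 104.4])}
Bin [[202.6, 155.2], [179.0, 214.5]]
Bout [[201.8, 151.2], [173.7, 213.5]]
Ain [[208.1, 180.6], [208.7, 220.3]]
Aout [[209.0, 185.2], [213.4, 221.3]]
```

View pics/s8.png

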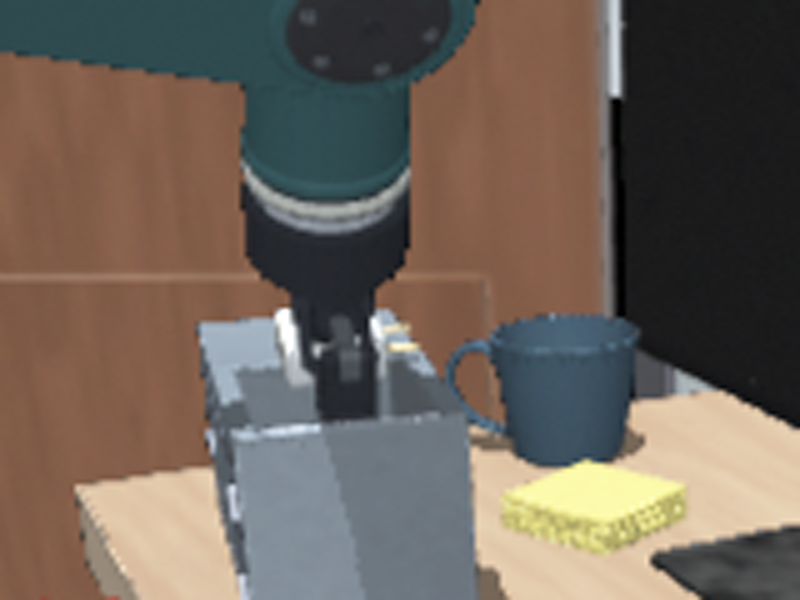

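View pics/t8.png

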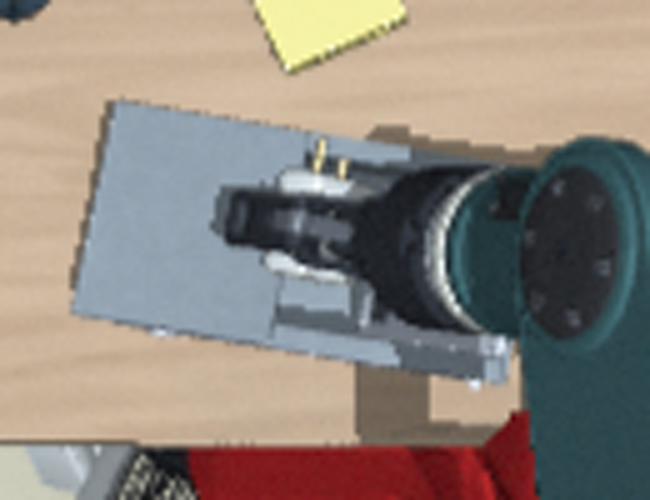

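```bash
python3 -m inch '[[-0.4,0,0,0,0,0,1],[-0.4,0,0,0,0,0,1],[0,0,0,0,0,0,1]]'
python3 look.py 9; python3 -c "
from rig import robot
print(robot.get_obs()['torque'])"
```

```text
time_s: 6.75
tcp_pos: [524.2, 292.3, 92.0]
eef_rot: [0.728, 0.625, 0.218, -0.18]
wrist_force: [4.2, 28.1, 16.9]
finger_gap: 85.5
t 6.75 box pos [ 3.2 15.8 92. ] world [524.2 292.3  92. ] F [ 4.2 28.1 16.9] gap 85.5 j [ 0.1   0.08  1.72  0.59  1.23 -1.49]
axes in box: [[-0.0, 1.0, 0.01], [0.84, -0.0, 0.54], [0.54, 0.01, -0.84]]
{'Bin': array([  2.6,  25.4, 155.4]), 'Bout': array([  2.5,  37.6, 163.2]), 'Ain': array([  2.9, -46. , 109.2]), 'Aout': array([  3. , -58.2, 101.4])}
Bin [[203.1, 156.5], [180.7, 214.7]]
Bout [[202.2, 152.4], [175.4, 213.6]]
Ain [[208.5, 182.2], [210.1, 220.4]]
Aout [[209.5, 186.8], [214.8, 221.4]]
[ 3.1901108  -0.36798499 -0.22217041]
```

View pics/s9.png

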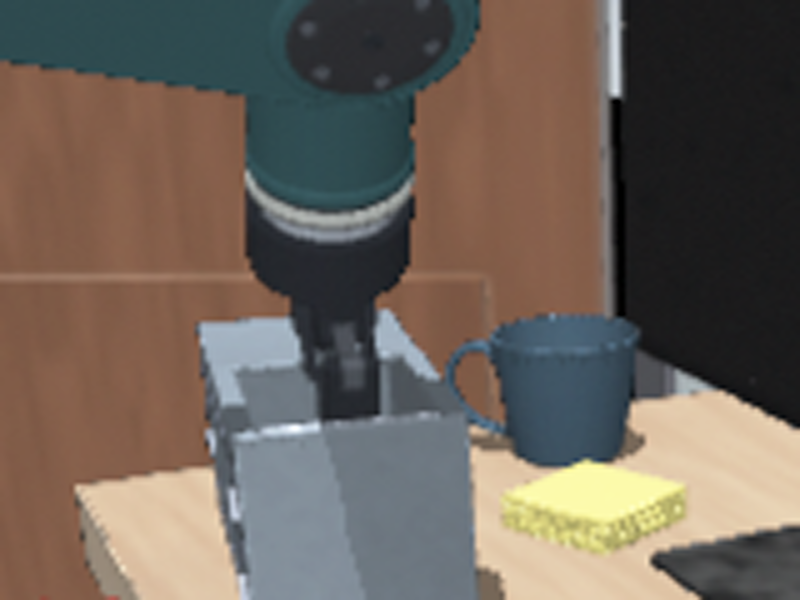

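View pics/t9.png

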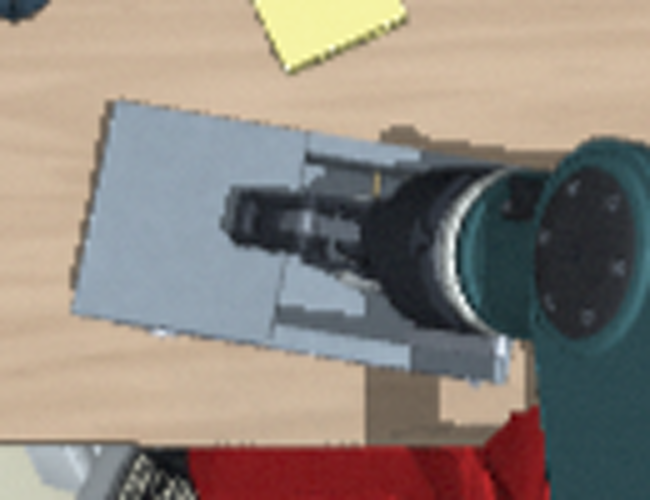

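```bash
python3 -m inch '[[0.4,0,0,0,0,0,1],[0,0,0,0,0,0,1]]'
python3 - <<'E'
from fit import *
st();print(pts())
t=robot.camera("top");s=robot.camera("side")
a=cv2.resize(t["img"][190:250,170:230],(480,480),interpolation=cv2.INTER_CUBIC)
b=cv2.resize(s["img"][140:200,170:230],(480,480),interpolation=cv2.INTER_CUBIC)
f=np.vstack if 0 else np.hstack
im=f([a,b]);im=cv2.convertScaleAbs(im,alpha=1.5,beta=20); cv2.imwrite("pics/z10.png",cv2.resize(im,(800,400))[:,:,::-1])
for c in(t,s): print([(round(q["confidence"],2),np.array(q["bbox"])*[512,384,512,384]) for q in robot.boxes_of(c,"charger")[:2]])
E
```

```text
time_s: 7.05
tcp_pos: [524.1, 292.4, 91.1]
eef_rot: [0.728, 0.626, 0.215, -0.178]
wrist_force: [3.8, 16.9, 13.3]
finger_gap: 85.4
t 7.05 box pos [ 3.  15.8 91.1] world [524.1 292.4  91.1] F [ 3.8 16.9 13.3] gap 85.4 j [ 0.1   0.08  1.72  0.58  1.23 -1.49]
axes in box: [[-0.0, 1.0, 0.01], [0.84, -0.0, 0.54], [0.54, 0.01, -0.84]]
{'Bin': array([  2.4,  26.1, 154.4]), 'Bout': array([  2.3,  38.3, 162.2]), 'Ain': array([  2.8, -45.7, 108.9]), 'Aout': array([  2.9, -58. , 101.2])}
[]
[]
```

View pics/z10.png

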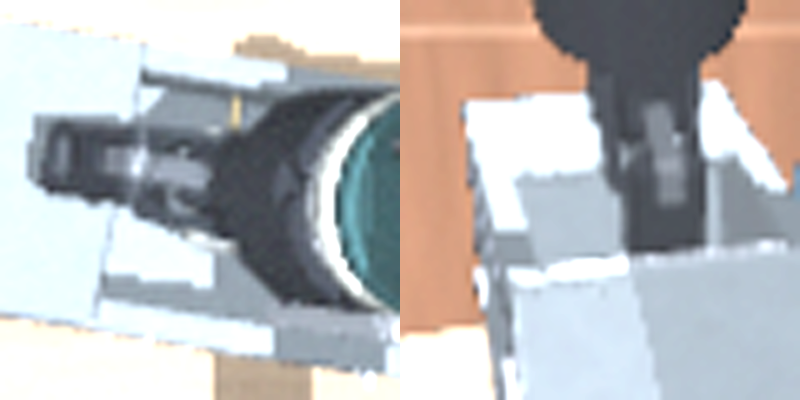

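Run:
```python
from fit import *
t=robot.camera("top")
for z in(40,80,110,140):
    print(z,[w2b(onz(t,u,z)).round(0)[0] for u in((205.7,206.5),(198,226),(204.5,226.5))])
```

```text
40 [array([ 44., -24.,  40.]), array([-13., -12.,  40.]), array([-12., -30.,  40.])]
80 [array([ 40., -26.,  80.]), array([-15., -15.,  80.]), array([-14., -33.,  80.])]
110 [array([ 37., -29., 110.]), array([-16., -18., 110.]), array([-15., -35., 110.])]
140 [array([ 34., -31., 140.]), array([-18., -20., 140.]), array([-16., -37., 140.])]
```

Run:
```python
from fit import *
p,R,o=cur(); b=Ro.from_euler("z",-BP[2])*R
m=b.as_matrix(); print("phi",np.arctan2(m[2,0],m[1,0]))
for phi in(.7,.8):
  Rn=Rt(phi,1)
  for B in([3,32,151],[3,38,149]):
    pn=b2w(B)[0]-Rn.apply([42.5,0,D0]); print(phi,B,"shift(tool now,cm)",(R.inv().apply(pn-p)/10).round(2),"turn",(R.inv()*Rn).as_rotvec().round(3),
     "Aout",w2b(pn+Rn.apply([-57,0,D0]))[0].round(0),"knuckle",w2b(pn+Rn.apply([-75,0,D0-55]))[0].round(0),"body",w2b(pn+Rn.apply([-42,0,D0-60]))[0].round(0))
```

```text
phi 0.5652892492355335
0.7 [3, 32, 151] shift(tool now,cm) [ 1.01 -0.01  1.14] turn [0.008 0.135 0.005] Aout [  3. -44.  87.] knuckle [  3. -93. 117.] body [  3. -71. 142.]
0.7 [3, 38, 149] shift(tool now,cm) [ 1.41 -0.02  1.63] turn [0.008 0.135 0.005] Aout [  3. -38.  85.] knuckle [  3. -87. 115.] body [  3. -65. 140.]
0.8 [3, 32, 151] shift(tool now,cm) [ 1.56 -0.01  1.47] turn [0.008 0.235 0.005] Aout [  3. -37.  80.] knuckle [  3. -89. 105.] body [  3. -70. 132.]
0.8 [3, 38, 149] shift(tool now,cm) [ 1.96 -0.02  1.96] turn [0.008 0.235 0.005] Aout [  3. -31.  78.] knuckle [  3. -83. 103.] body [  3. -64. 130.]
```

```bash
python3 -m inch '[[0.5,0,0.4,0,0.045,0,1],[0.5,0,0.5,0,0.045,0,1],[0.4,0,0.4,0,0.045,0,1],[0,0,0,0,0,0,1]]'
python3 - <<'E'
from fit import *
st();print(pts())
t=robot.camera("top");s=robot.camera("side")
a=cv2.resize(t["img"][190:250,170:230],(480,480),interpolation=cv2.INTER_CUBIC)
b=cv2.resize(s["img"][140:200,170:230],(480,480),interpolation=cv2.INTER_CUBIC)
im=np.hstack([a,b]);im=cv2.convertScaleAbs(im,alpha=1.2,beta=10); cv2.imwrite("pics/z11.png",cv2.resize(im,(800,400))[:,:,::-1])
E
```

```text
time_s: 7.7
tcp_pos: [526.3, 309.6, 87.1]
eef_rot: [0.713, 0.612, 0.262, -0.22]
wrist_force: [2.3, 17.4, 11.1]
finger_gap: 85.5
t 7.7 box pos [ 2.6 33.2 87.1] world [526.3 309.6  87.1] F [ 2.3 17.4 11.1] gap 85.5 j [ 0.06  0.1   1.77  0.74  1.2  -1.61]
axes in box: [[-0.0, 1.0, 0.01], [0.77, -0.0, 0.64], [0.64, 0.01, -0.77]]
{'Bin': array([  2.2,  34.8, 151.2]), 'Bout': array([  2.1,  45.9, 160.5]), 'Ain': array([  2.4, -30.2,  96.5]), 'Aout': array([  2.4, -41.3,  87.2])}
```

View pics/z11.png

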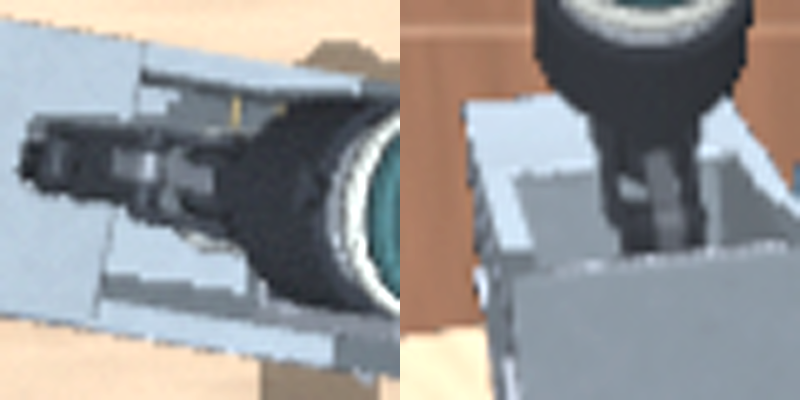

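Run:
```python
from fit import *
p,R,o=cur()
for z in(12,24,40,80):
    t=robot.camera("top"); print(z,[w2b(onz(t,u,z)).round(0)[0] for u in((205.5,206.5),(212.4,206.2))])
    if z>12: break
Rn=Rt(.55,1)
for B in([2,55,156],[2,55,165],[2,50,200]):
    pn=b2w(B)[0]-Rn.apply([42.5,0,D0]); print(B,(R.inv().apply(pn-p)/10).round(2),(R.inv()*Rn).as_rotvec().round(3),w2b(pn+Rn.apply([-57,0,D0]))[0].round(0),w2b(pn+Rn.apply([-75,0,D0-55]))[0].round(0))
```

```text
12 [array([ 46., -21.,  12.]), array([ 50., -40.,  12.])]
24 [array([ 45., -22.,  24.]), array([ 49., -41.,  24.])]
[2, 55, 156] [ 1.21 -0.02  0.23] [ 0.006 -0.148  0.003] [  2. -30. 104.] [  2. -74. 141.]
[2, 55, 165] [ 1.79 -0.01 -0.46] [ 0.006 -0.148  0.003] [  2. -30. 113.] [  2. -74. 150.]
[2, 50, 200] [ 3.65  0.01 -3.46] [ 0.006 -0.148  0.003] [  2. -35. 148.] [  2. -79. 185.]
```

```bash
python3 -m inch '[[0.5,0,0.1,0,-0.05,0,1],[0.4,0,0.1,0,-0.05,0,1],[0.4,0,0.1,0,-0.05,0,1],[0,0,0,0,0,0,1],[0,0,0,0,0,0,1],[0,0,0,0,0,0,1]]'
python3 - <<'E'
from fit import *
st();print(pts())
t=robot.camera("top");s=robot.camera("side")
a=cv2.resize(t["img"][190:250,170:230],(480,480),interpolation=cv2.INTER_CUBIC)
b=cv2.resize(s["img"][140:200,170:230],(480,480),interpolation=cv2.INTER_CUBIC)
im=np.hstack([a,b]);im=cv2.convertScaleAbs(im,alpha=1.2,beta=10); cv2.imwrite("pics/z12.png",cv2.resize(im,(800,400))[:,:,::-1])
E
```

```text
time_s: 8.5
tcp_pos: [525.3, 317.5, 85.6]
eef_rot: [0.732, 0.627, 0.202, -0.172]
wrist_force: [2.1, 0.6, 1.4]
finger_gap: 85.2
t 8.5 box pos [ 0.4 40.8 85.6] world [525.3 317.5  85.6] F [2.1 0.6 1.4] gap 85.2 j [ 0.16  0.11  1.69  0.55  1.21 -1.41]
axes in box: [[0.0, 1.0, 0.0], [0.86, -0.0, 0.51], [0.51, 0.0, -0.86]]
{'Bin': array([  0.4,  52.8, 148.6]), 'Bout': array([  0.4,  65.2, 156. ]), 'Ain': array([  0.3, -20.3, 105.1]), 'Aout': array([  0.3, -32.7,  97.7])}
```

View pics/z12.png

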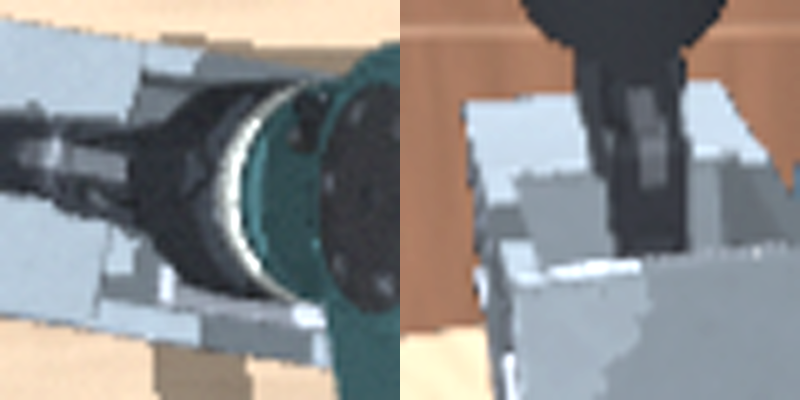

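```bash
python3 -m inch '[[0.3,0,-0.5,0,0,0,1],[0.3,0,-0.6,0,0,0,1],[0.3,0,-0.6,0,0,0,1],[0.4,0,-0.8,0,0,0,1],[0.5,0,-1,0,0,0,1],[1,0,-2,0,0,0,1],[1,0,-3,0,0,0,1],[1,0,-3,0,0,0,1],[0,0,-3,0,0,0,1],[0,0,-3,0,0,0,1]]'
python3 -m inch '[[0,-4,-2,0,0,0,1],[0,-4,-2,0,0,0,1],[0,-4,-1,0,0,0,1],[0,-4,0,0,0,0,1],[0,-4,0,0,0,0,1],[0,0,0,0,0,0,1]]'
python3 - <<'E'
from fit import *
st();print(pts())
t=robot.camera("top");s=robot.camera("side")
a=cv2.resize(t["img"][130:250,110:270],(800,600),interpolation=cv2.INTER_CUBIC)
b=cv2.resize(s["img"][120:240,150:310],(800,600),interpolation=cv2.INTER_CUBIC)
cv2.imwrite("pics/t13.png",a[:,:,::-1]);cv2.imwrite("pics/s13.png",b[:,:,::-1])
for n in["mug","note_block","keyboard"]:
    q=robot.boxes_of(t,n)
    print(n,[ (round(a["confidence"],2),onz(t,(a["bbox"][0]*512,a["bbox"][1]*384),20).round()) for a in q[:1]])
print([q["confidence"] for q in robot.boxes_of(t,"charger")])
E
```

```text
time_s: 9.6
tcp_pos: [517.2, 269.9, 263.0]
eef_rot: [0.732, 0.628, 0.202, -0.172]
wrist_force: [0.0, 0.8, 0.2]
finger_gap: 85.5
time_s: 10.2
tcp_pos: [312.5, 276.1, 305.9]
eef_rot: [0.731, 0.629, 0.203, -0.172]
wrist_force: [0.2, -0.0, 1.3]
finger_gap: 85.2
t 10.2 box pos [-203.7  -32.6  305.9] world [312.5 276.1 305.9] F [ 0.2 -0.   1.3] gap 85.2 j [ 0.14 -0.49  1.75  0.52  1.69 -1.16]
axes in box: [[-0.0, 1.0, 0.0], [0.86, 0.0, 0.51], [0.51, 0.0, -0.86]]
{'Bin': array([-204. ,  -20.7,  368.9]), 'Bout': array([-204.1,   -8.2,  376.4]), 'Ain': array([-203.6,  -93.7,  325.4]), 'Aout': array([-203.5, -106.1,  317.9])}
mug [(0.8, array([689., 419.,  20.]))]
note_block [(0.83, array([668., 285.,  20.]))]
keyboard [(0.88, array([ 567., -143.,   20.]))]
[]
```

View pics/t13.png

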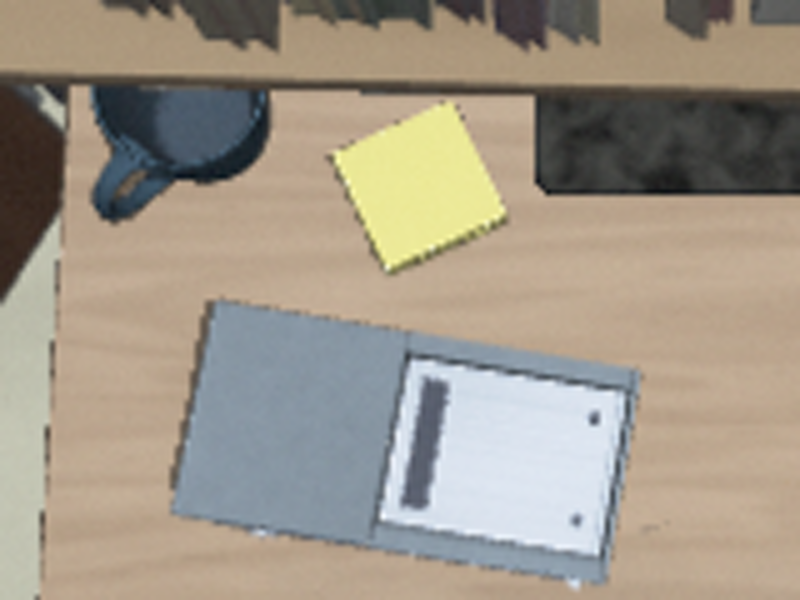

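View pics/s13.png

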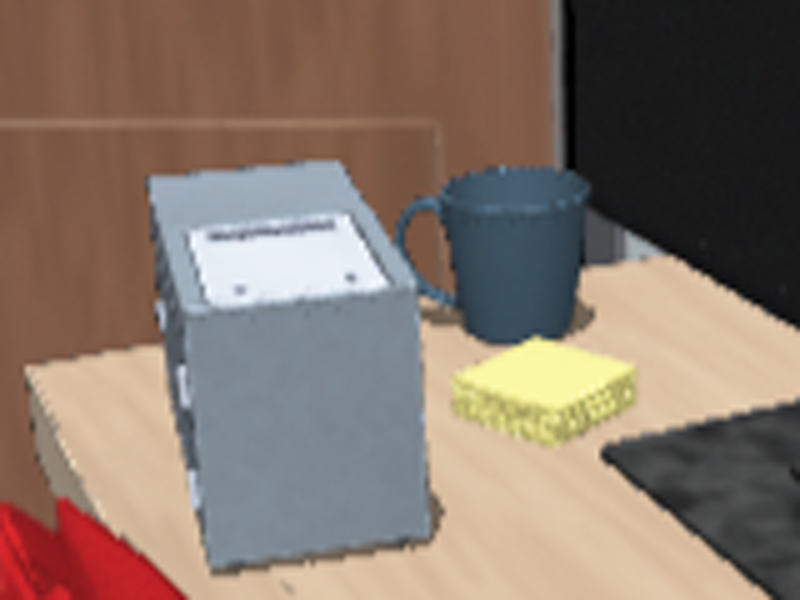

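The flap is shut and flush in both views, the charger is gone from the top, and the mug, note block and keyboard are where they were. I'm handing in.

```bash
python3 -m inch '[[0,0,0,0,0,0,1],[0,0,0,0,0,0,1],[0,0,0,0,0,0,1]]'; python3 -c "
from rig import robot
print(robot.hand_in())"
```

```text
time_s: 10.8
tcp_pos: [316.4, 276.0, 303.9]
eef_rot: [0.732, 0.627, 0.202, -0.173]
wrist_force: [0.2, 0.7, 0.2]
finger_gap: 85.4
the job is handed in; nothing more can be done
None
```

The charger is in the box and the flap has closed over it. I handed the job in at about 10.8 s, and the rig gave no verdict.

**What I did:** I tilted the open gripper about 0.55 rad so one finger pushed the flap down. The other finger slid the charger over the lip until it dropped in. I then held the flap open about another second with the charger inside, and let it close as I withdrew.

**Last checks:**
- **Top of the box:** Both camera views show the flap flush and shut, with nothing left on the platform.
- **Charger:** It could not be seen directly at the end. With the flap still open, its pins showed at floor depth, level and about 19 mm apart.
- **Other objects:** The mug, note block and keyboard measured within about 4 mm of where they started, which is measurement noise.
- **Robot:** It ended clear of everything, with wrist force near zero.

**What disagreed:**
- **Fingertip position:** The open fingertips appeared about 48 mm behind the reported TCP. I used that figure, and the force on touching the flap confirmed it.
- **Force during the drop:** Wrist force rose to about 33 N. I think the back of the finger was pushing the flap to its stop or against the hinge edge. I could not tell which part of the finger held the flap at the moment the charger fell, but force readings afterwards fit a finger still holding it open.

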